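# Stack the pump spacers on the assembly spindle

### The arm

A 6-joint arm with a two-finger parallel gripper is mounted at the origin on the work surface. World frame = base frame: x ahead of the robot, y to its left, z up, the work surface at z = 0. Lengths are in m, angles in rad, forces in N, time in s.
With the tool pointing down it reaches from about 0.375 to 0.75 m from the base axis. Payload 9 kg.
Tool frame: the origin (TCP) lies on the front face of the gripper's body, between the roots of the fingers; the fingertips stand ahead of it and the grasp point (between the pads) lies 54 mm ahead of it (finger_overhang is the z of the fingertips in the tool frame, in m); z points along the fingers, y is the line along which they close (so a half turn about z gives the same grasp; the last joint's range is limited). The gripper opens to 85 mm and grips with 20 to 120 N. Pads are 22 mm wide; open, the fingers measure 114 mm over their backs; the gripper's body (76 mm by 85 mm) begins 54 mm behind the grasp point. The pads swing forward as they close: fully open they stand 13 mm farther back than shut.
Start: joints at [1.06, 0.104, 0.097, 1.564, 0, 1.353], TCP at [0.173, 0.574, 0.304] pointing down, gripper open.
Joint ranges: [-2.99, 2.99], [-0.84, 1.86], [-1.1, 1.16], [-1.84, 2.11], [-1.51, 1.56], [-3.14, 3.14]. Speed limits (rad/s): [2.22, 2.22, 2.57, 3.14, 3.14, 3.14].

### API

Orientations are given as a rotation vector (axis times angle).
In Python, from plant import * gives the robot as it stands. The module is installed in compiled form; this text tells all that it offers.
- The arm moves only by the tool step_arm, never from a script. Its argument "deltas" is a list that holds one entry, the list of rows, each a list of 5 numbers: the shift along the tool's x, y, z in m, then the turn about the tool's z in degrees, then the opening in per cent of the stroke, from 0 (shut) to 100 (fully open). In form: [[[tx, ty, tz, yaw, gripper], ...]]. A call has 1 to 20 rows; each row shifts and turns the commanded pose from where the row before left it, along the tool's axes as they then stand; what a row does not reach is not made up. A row lasts 1/10 s, in which the tool goes at most 50 mm and 8.59 degrees, less where a joint would pass 70% of its speed; a pose out of reach is approached as far as the arm can. A call is refused whole if a number of a shift passes 0.05 or a number of a turn 8.59, either way. A call with a gripper value outside its range is refused whole. The fingers move at their own pace and stop on an object; "grip_force" is the grip in N (left out, the last holds). Time passes only in rows, so rows that do not move let the fingers close. It gives the time, the measured TCP pose, the force, the opening and the grip force at its end, in the units of the state.
- get_state(): the state, without advancing time (a new reading comes with each control period).
- camera(name): name is "side" or "top"; returns a dict with "color" (480x640x3 uint8, red, green, blue), "K" (3x3 intrinsics, pixels), "rvec" (rotation vector, rad) and "tvec" (3), from world to camera coordinates, as OpenCV has them. Camera axes: x right, y down, z forward; pixel columns grow to the right and rows downward; lengths in m; the calibration is good to about 2 mm. A picture is of the moment at which its call begins. There is no depth.
- job_done(): hands the job in; it is judged then, once.
Trained networks look in the newest picture that a camera, given by its name, has taken for a name from the list of things; names that differ only in an ending like _2 or _b are one class to them, and where a whole thing is asked for, a point or a joint stands for the part that bears it (a point fixed in the world has none). Each returns a list of dicts, best first, with "p" (0 to 1); they miss things now and then, are a little off and sometimes report something else, mostly with a low value. They report only what shows in the picture. A call takes as long as a camera call. They do not tell look-alikes from the thing itself.
- masks_of(camera, target): "mask" (480x640 bool, what is visible of it) and "extent" ([left, top, width, height] in pixels, round what is visible of it).
The state is a dict: "time_s": time; "q": joint angles; "dq": joint speeds; "joint_torque": joint torques, N m; "tcp_pos": TCP position; "tool_rot": TCP orientation; "contact_force": force on the tool from outside, world axes, zero at the start; "torque": the same for the moment, N m; "width": opening from 0.0 (shut) to 1.0 (fully open); "gripper_force": force on a finger pad.
Only numpy, scipy, OpenCV 4.12 (cv2) and the standard library are available. Lean on these libraries where they do the work, as an engineer would, in place of code of your own. Each camera call takes 0.05 s, during which the arm holds its last target. There are 200 camera calls.

### The job

Rebuild the pump's spacer stack: from the blue mat, thread the three spacer rings onto the upright steel spindle of the white stand, the largest first, then the medium, then the smallest on top, and press the stack down until the red seal carrier below it is fully home on the stand and the rings lie flat on one another. Feel for the spindle gently, as it is not exactly in the middle of the stand: do not lean hard on the stand or the spindle. Leave the bottle, the vial rack and the wrench where they are, and let go at the end.

Things in the scene. Friction and masses are not known exactly. Their poses are not given: they have to be found in the camera images.
- large_center (a point): flat-ended dark grey anodised aluminium spacer ring: outside diameter 58 mm, bore 19 mm, height 16 mm. Point: on its axis, half-way up; z along the axis. Weighs 60 to 140 g; lies flat on the blue mat at the start
- medium_center (a point): flat-ended white ceramic spacer ring: outside diameter 46 mm, bore 19 mm, height 16 mm. Point: on its axis, half-way up; z along the axis. Weighs 60 to 140 g; lies flat on the blue mat at the start
- small_center (a point): flat-ended brass (yellow) spacer ring: outside diameter 36 mm, bore 19 mm, height 16 mm. Point: on its axis, half-way up; z along the axis. Weighs 60 to 140 g; lies flat on the blue mat at the start
- stand: white assembly stand, fixed to the bench: plate 100 x 100 x 14 mm; origin in the middle of its underside, on the bench; z up. It bears an upright steel spindle (see stand_mid) and the red carrier; the spindle is rigid sideways but stands on a rubber buffer and gives 1 mm per 10 N downwards. More than 40 N on the stand or anything on it is leaning too hard
- stand_mid (a point): middle of the plate's top face, 14 mm above the bench. NOT the spindle's axis: the spindle (16.6 mm diameter, flat top 78 mm above the bench, edge barely chamfered) is clamped off-centre, its axis up to 6 mm from this point along each of the plate's x and y, unmeasured and different each time. Find it by feel or sight
- carrier (a joint): red seal carrier, a disc 62 mm across, 8 mm high, on the spindle; stiff: slides down when pressed with about 10 N and stays where left; the rings' weight does not move it. Value: height of its underside above the plate's top, m; 0 = fully home; starts at 0.004 to 0.010. When home, the stacked rings' centres are 30, 46 and 62 mm above the bench
- mat: blue service mat, fixed, 250 x 240 x 3 mm, flat on the bench, its top 3 mm above it; origin in the middle of its underside. The rings start on it
- bottle: amber bottle, 60 mm across, 130 mm high, origin in the middle of its underside; leave it alone
- rack: white vial rack with blue-capped vials, 60 x 120 mm and 55 mm high, origin in the middle of its underside; leave it alone
- wrench: wrench 150 mm long lying on the bench along its x; leave it alone
Not all that is in view belongs to the job. What is shaped like the part that bears large_center but brown or orange is not meant.

How it is judged:
On the way, in this order (a step that is already met when the one before it is completed fails the run):
1. the large ring is threaded on the spindle, down on the carrier (horizontal distance between large_center and stand_mid below 0.012 m and angle between large_center's own z axis and vertical below 0.1 rad and z of large_center in the frame of stand below 0.043 m), for 0.1 s.
2. then the medium ring is threaded, down on the large (horizontal distance between medium_center and stand_mid below 0.012 m and angle between medium_center's own z axis and vertical below 0.1 rad and z of medium_center in the frame of stand below 0.059 m), for 0.1 s.
3. then the small ring is threaded, down on the medium (horizontal distance between small_center and stand_mid below 0.012 m and angle between small_center's own z axis and vertical below 0.1 rad and z of small_center in the frame of stand below 0.075 m), for 0.1 s.
At the end, for the whole second after the job is handed in: the carrier is within 2 mm of home; large, medium and small ring lie in this order from below on the spindle (centres within 12 mm sideways of the stand's middle, tilt under 0.1 rad), each within 2.5 mm of its height in the closed stack (30, 46, 62 mm above the bench), at rest and released (horizontal distance between each of large_center, medium_center, small_center and stand_mid below 0.012 m and angle between each of large_center, medium_center, small_center's own z axis and vertical below 0.1 rad and z of large_center in the frame of stand between 0.0275 and 0.0325 m and linear speed of each of large, medium, small below 0.02 m/s and z of medium_center in the frame of stand between 0.0435 and 0.0485 m and z of small_center in the frame of stand between 0.0595 and 0.0645 m and value of joint carrier below 0.002 m); the robot touches nothing.
It fails at once if the stand with its spindle, carrier and rings is pressed with more than 40 N (contact force between stand and anything else above 40 N).
It fails at once if the bottle is moved by 30 mm or tipped (distance of bottle from where it was at the start of the episode above 0.03 m or angle between bottle's own z axis and vertical above 0.35 rad).
It fails at once if the vial rack is moved by 30 mm or tipped (distance of rack from where it was at the start of the episode above 0.03 m or angle between rack's own z axis and vertical above 0.35 rad).
It fails at once if the wrench is moved by 30 mm (distance of wrench from where it was at the start of the episode above 0.03 m).
It also fails if it takes over 72 s, if anything falls off the work surface, if the arm or the gripper's body presses on something with over 40 N, if the wrist force passes 120 N, or if a joint passes its speed limit or range.

## Working session

There is one attempt and no reset: what is moved stays moved. The work goes in short steps, Python scripts to look and compute and a tool call to move; the robot and the scene stay as the last step left them, time stands still between calls to the robot, and variables do not carry over. Pictures are saved under pics/ and viewed, at most 10 in all, crops included, and the job is handed in when it is done.

Besides the shell and the picture viewer there is one more tool, called after "Emit:" in YAML: its name, and indented under it one key for each argument. step_arm: Moves the arm, as the interface text tells. Its arguments: {"type":"object","properties":{"deltas":{"type":"array","items":{"type":"array","items":{"type":"array","items":{"type":"number"}}}},"grip_force":{"type":"number"}},"required":["deltas"]}

```bash
mkdir -p pics; cat > h.py <<'E'
from plant import *
import numpy as np, cv2
def ray(c,uv,z):
    R=cv2.Rodrigues(np.array(c["rvec"],float))[0];t=np.array(c["tvec"],float).ravel()
    d=R.T@np.linalg.inv(c["K"])@np.array([uv[0],uv[1],1.]);o=-R.T@t
    return o+d*(z-o[2])/d[2]
def proj(c,p):
    return cv2.projectPoints(np.array(p,float).reshape(-1,3),np.array(c["rvec"],float),np.array(c["tvec"],float),np.array(c["K"],float),None)[0].reshape(-1,2)
E
python3 - <<'E'
from h import *
c=camera("top");s=camera("side")
cv2.imwrite("pics/top1.png",c["color"][:,:,::-1]);cv2.imwrite("pics/side1.png",s["color"][:,:,::-1])
for k in(c,s):
    R=cv2.Rodrigues(np.array(k["rvec"],float))[0];print((-R.T@np.array(k["tvec"]).ravel()).round(3),k["K"][0][0])
for n in["large_center","medium_center","small_center","stand","carrier","mat","bottle","rack","wrench"]:
  for cn in ("top","side"):
    print(n,cn,[(round(r["p"],2),list(map(int,r["extent"]))) for r in masks_of(cn,n)[:3]])
st=get_state();print(st)
E
```

```text
[0.399 0.004 1.61 ] 606.1929994355999
[ 0.364 -0.784  0.969] 531.3266883250305
large_center top [(0.87, [390, 148, 22, 25]), (0.82, [475, 186, 16, 19]), (0.78, [385, 209, 21, 24])]
large_center side [(0.83, [349, 280, 25, 27]), (0.75, [409, 369, 28, 34]), (0.73, [420, 274, 26, 24])]
medium_center top [(0.49, [426, 251, 19, 17])]
medium_center side [(0.96, [314, 330, 25, 26])]
small_center top []
small_center side [(0.52, [290, 294, 19, 22]), (0.24, [388, 208, 49, 48])]
stand top [(0.79, [254, 206, 47, 43])]
stand side [(0.62, [299, 175, 38, 38])]
carrier top [(0.83, [269, 214, 23, 22])]
carrier side [(0.66, [310, 185, 19, 15])]
mat top [(0.58, [349, 186, 117, 112])]
mat side []
bottle top [(0.88, [198, 181, 31, 25])]
bottle side [(0.93, [320, 109, 21, 47])]
rack top [(0.92, [320, 141, 51, 36])]
rack side [(0.56, [386, 206, 49, 52])]
wrench top [(0.81, [165, 281, 35, 56])]
wrench side [(0.55, [198, 142, 53, 12])]
{'time_s': 1.0, 'q': array([ 1.06027596e+00,  1.04064793e-01,  9.73085942e-02,  1.56391644e+00,
       -9.93541386e-06,  1.35310117e+00]), 'dq': array([-9.24260498e-04,  3.29120425e-05,  2.98795776e-04,  2.89740603e-03,
       -1.34546758e-03,  9.23304410e-04]), 'joint_torque': array([ 3.54520998e-04, -5.56772053e+01,  5.03774607e+01,  6.38426918e-04,
       -4.07179132e-04, -1.14259910e-05]), 'tcp_pos': array([0.17319524, 0.57447991, 0.30395605]), 'tool_rot': array([4.58319369e-01, 3.10792738e+00, 1.75997323e-04]), 'contact_force': array([ 0.68324906,  1.34132844, -0.58917202]), 'torque': array([ 0.00336809, -0.01854305, -0.03387521]), 'gripper_force': 0.0, 'width': 1.0032102864287147}
```

View pics/top1.png

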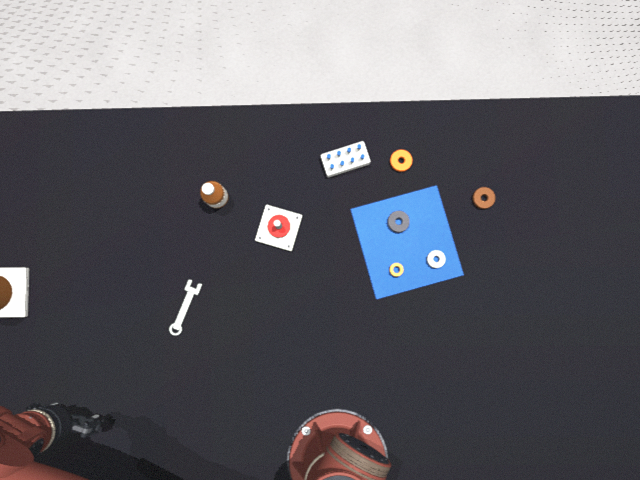

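View pics/side1.png

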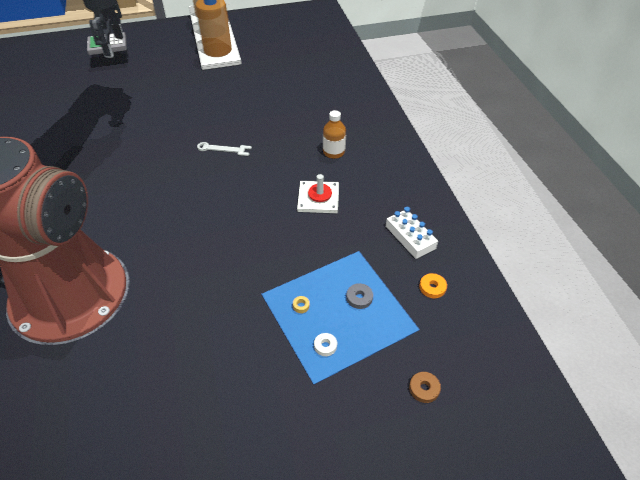

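```bash
cat >> h.py <<'E'
from scipy.optimize import least_squares
def hullc(pts):
    h=cv2.convexHull(np.array(pts,np.float32)*16);m=cv2.moments(h);return np.array([m["m10"],m["m01"]])/m["m00"]/16
def cyl(x,y,r,z0,z1):
    a=np.linspace(0,2*np.pi,40)[:-1];return np.array([[x+r*np.cos(t),y+r*np.sin(t),z] for z in(z0,z1) for t in a])
def fit(c,cen,r,z0,z1,x0):
    return least_squares(lambda p:hullc(proj(c,cyl(p[0],p[1],r,z0,z1)))-cen,x0,diff_step=1e-3).x
def blob(img,uv,fn,w=18):
    u,v=uv;sub=img[v-w:v+w,u-w:u+w];m=fn(cv2.cvtColor(sub,cv2.COLOR_RGB2HSV).astype(int)).astype(np.uint8)
    n,l,st,ce=cv2.connectedComponentsWithStats(m,connectivity=4)
    i=1+np.argmax(st[1:,4]);ys,xs=np.where(l==i)
    P=np.array([[x+a+u-w,y+b+v-w] for x,y in zip(xs,ys) for a in(-.5,.5) for b in(-.5,.5)]);return P,st[i]
notblue=lambda h:~((abs(h[...,0]-107)<12)&(h[...,1]>150))
E
python3 - <<'E'
from h import *
import plant; print([n for n in dir(plant) if n[0]!='_'][:60])
c=camera("top");s=camera("side")
print(cv2.cvtColor(c["color"],cv2.COLOR_RGB2HSV)[210,410],cv2.cvtColor(s["color"],cv2.COLOR_RGB2HSV)[320,360])
for n,r,a,b in(("L",.029,(398,222),(360,295)),("M",.023,(437,259),(325,344)),("S",.018,(397,270),(301,304))):
    for k,uv in((c,a),(s,b)):
        P,st=blob(k["color"],uv,notblue);cen=hullc(P);x=fit(k,cen,r,.003,.019,ray(k,uv,.01)[:2])
        H=cv2.contourArea(cv2.convexHull(P.astype(np.float32)));G=cv2.contourArea(cv2.convexHull(proj(k,cyl(*x,r,.003,.019)).astype(np.float32)))
        print(n,cen.round(2),x.round(4),round(np.hypot(*x),3),"area",H,G)
t=cv2.resize(c["color"][200:256,248:308],None,fx=6.6,fy=6.6,interpolation=cv2.INTER_NEAREST)
q=cv2.resize(s["color"][165:221,288:348],None,fx=6.6,fy=6.6,interpolation=cv2.INTER_NEAREST)
cv2.imwrite("pics/sp.png",np.hstack([t,q])[:,:,::-1])
print("stand rough",ray(c,(278.5,228),.014),ray(s,(319,197),.014))
print(get_state()["time_s"])
E
```

```text
['MotionError', 'camera', 'finger_overhang', 'get_state', 'job_done', 'masks_of']
[105 155 249] [105 155 227]
L [398.42 220.99] [ 0.6128 -0.1771] 0.638 area 448.0 392.4161223086994
L [359.43 295.43] [ 0.6133 -0.176 ] 0.638 area 621.0 579.7864908082411
M [435.92 258.52] [ 0.5106 -0.2722] 0.579 area 333.5 257.305278576212
M [325.36 344.  ] [ 0.5111 -0.2712] 0.579 area 510.0 450.6572706908919
S [396.3  269.09] [ 0.4852 -0.1669] 0.513 area 206.5 156.00932401465252
S [300.94 304.06] [ 0.4856 -0.1656] 0.513 area 302.0 256.35462224064395
stand rough [0.60161688 0.14174279 0.014     ] [0.60381556 0.13276865 0.014     ]
1.1
```

View pics/sp.png

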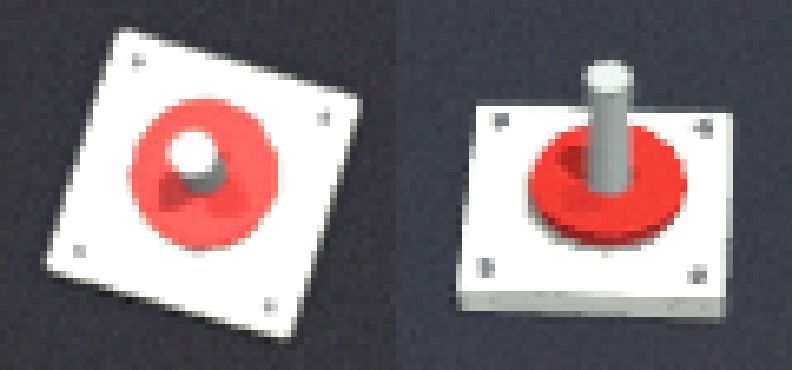

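```bash
python3 - <<'E'
from h import *
print("overhang",finger_overhang)
c=camera("top");s=camera("side")
red=lambda h:((h[...,0]<12)|(h[...,0]>168))&(h[...,1]>110)&(h[...,2]>70)
for k,uv in((c,(279,226)),(s,(320,193))):
    P,st=blob(k["color"],uv,red);cen=hullc(P)
    for zb in(.018,.021,.024):print("car",zb,cen.round(2),fit(k,cen,.031,zb,zb+.008,ray(k,uv,.025)[:2]).round(4))
# spindle top: bright, low-sat, inside region
img=c["color"][212:236,266:290];h=cv2.cvtColor(img,cv2.COLOR_RGB2HSV).astype(int)
m=(h[...,1]<60)&(h[...,2]>225)
n,l,st,ce=cv2.connectedComponentsWithStats(m.astype(np.uint8),connectivity=4)
for i in range(1,n):
    if st[i,4]>8:uv=ce[i]+[266,212];print("top",st[i],uv.round(2),ray(c,uv,.078).round(4))
img=s["color"][166:184,308:332];h=cv2.cvtColor(img,cv2.COLOR_RGB2HSV).astype(int)
print(h[:14,6:18,2])
n,l,st,ce=cv2.connectedComponentsWithStats((h[...,2]>190).astype(np.uint8),connectivity=4)
for i in range(1,n):
    if st[i,4]>8:uv=ce[i]+[308,166];print("side",st[i],uv.round(2),ray(s,uv,.078).round(4))
# plate from stand mask
for k,n in((c,"top"),(s,"side")):
    m=masks_of(n,"stand")[0]["mask"];ys,xs=np.where(m);r=cv2.minAreaRect(np.stack([xs,ys],1).astype(np.float32));print(n,r)
    if n=="top":
        print(ray(k,r[0],.014).round(4),[ray(k,q,.014).round(3)[:2].tolist() for q in cv2.boxPoints(r)])
print(get_state()["time_s"])
E
```

```text
overhang 0.0726
car 0.018 [278.43 225.86] [0.6063 0.1411]
car 0.021 [278.43 225.86] [0.6059 0.1408]
car 0.024 [278.43 225.86] [0.6055 0.1406]
car 0.018 [319.53 192.37] [0.6074 0.141 ]
car 0.021 [319.53 192.37] [0.6066 0.1381]
car 0.024 [319.53 192.37] [0.6058 0.1352]
top [  0   0  24  24 167] [274.57 218.16] [0.6191 0.1459 0.078 ]
top [ 8  8  7  6 33] [276.61 222.48] [0.6078 0.1408 0.078 ]
top [20 19  4  5 13] [288.   233.54] [0.5787 0.1122 0.078 ]
[[ 74  69  73  73  73  72  75  75  71  74  73  71]
 [ 73  71  73  72  75  75  73  76  72  74  74  75]
 [ 71  71  77  72  73  70  75  74  72  73  78  73]
 [ 69  74  73  72  76  72  74  74  72  72  73  74]
 [ 75  69  75  71  75  74  72  78  73  74  77  73]
 [ 73  75  74  72  70  68  75  75  74  73  72  75]
 [ 74  73  71  74  70  72  72  74  78  71  74  72]
 [ 71  75  74  74  76  76  84  78  74  77  77  76]
 [ 75  73  74  85 161 182 209 178 105  75  73  75]
 [ 70  70 104 223 246 247 249 250 215 136  74  73]
 [ 73  73 145 231 248 246 246 249 250 191  74  75]
 [ 77  74 103 215 246 249 247 246 234 175  84  70]
 [ 76  73  90 141 198 231 233 218 186 128  82  77]
 [ 77  75  92 120 137 143 137 156 165 128  86  76]]
side [ 9  8  7  5 24] [319.67 176.25] [0.6074 0.1398 0.078 ]
side [ 0 15  9  3 26] [311.85 182.04] [0.5839 0.1249 0.078 ]
side [15 16  9  2 18] [327.  182.5] [0.6189 0.114  0.078 ]
top ((278.7889709472656, 227.59194946289062), (37.727195739746094, 38.24696731567383), 17.650121688842773)
[0.6027 0.141  0.014 ] [[0.571, 0.205], [0.668, 0.172], [0.635, 0.077], [0.538, 0.11]]
side ((317.0, 194.0), (36.0, 40.0), 90.0)
1.3
```

Emit:
step_arm:
  deltas:
    - [[0,0,0,-8.39,100],[0,0,0,-8.39,100],[-0.0245,-0.0417,0,0,100],[-0.0245,-0.0417,0,0,100],[-0.0245,-0.0417,0,0,100],[-0.0245,-0.0417,0,0,100],[-0.0245,-0.0417,0,0,100],[-0.0245,-0.0417,0,0,100],[-0.0245,-0.0417,0,0,100],[-0.0245,-0.0417,0,0,100],[-0.0245,-0.0417,0,0,100],[-0.0245,-0.0417,0,0,100],[-0.0245,-0.0417,0,0,100],[-0.0245,-0.0417,0,0,100],[-0.0245,-0.0417,0,0,100],[-0.0245,-0.0417,0,0,100],[-0.0245,-0.0417,0,0,100],[-0.0245,-0.0417,0,0,100],[-0.0245,-0.0417,0,0,100],[-0.0245,-0.0417,0,0,100]]
  grip_force: 20

```text
time_s: 3.3
tcp_pos: [0.615, -0.178, 0.3039]
tool_rot: [0.0, 3.141, -0.0]
contact_force: [0.6, -0.5, 0.6]
width: 0.998
gripper_force: 0.0
```

Emit:
step_arm:
  deltas:
    - [[0.002,0.0015,0.04,0,100],[0,0,0.04,0,100],[0,0,0.04,0,100],[0,0,0.04,0,100],[0,0,0.04,0,100],[0,0,0.014,0,100],[0,0,0,0,100]]

```text
time_s: 4.0
tcp_pos: [0.6109, -0.1739, 0.0878]
tool_rot: [-0.0, -3.138, -0.003]
contact_force: [0.6, 0.5, 0.4]
width: 0.999
gripper_force: 0.0
```

```bash
python3 - <<'E'
from h import *
s=camera("side");print(get_state()["tcp_pos"].round(4),get_state()["contact_force"].round(1))
cv2.imwrite("pics/g1.png",cv2.resize(s["color"][225:345,290:430],None,fx=5,fy=5,interpolation=cv2.INTER_CUBIC)[:,:,::-1])
for y in(-.044,-.058):print([proj(s,[.613,-.1765+d,z])[0].round(1).tolist() for d in(y,-y) for z in(.003,.0174,.03)])
E
```

```text
[ 0.6122 -0.1745  0.0903] [-0.5  0.2  0.1]
[[365.4, 314.3], [365.8, 310.7], [366.2, 307.4], [353.2, 281.7], [353.5, 277.8], [353.8, 274.5]]
[[367.4, 319.8], [367.9, 316.2], [368.3, 312.9], [351.4, 276.7], [351.7, 272.9], [351.9, 269.5]]
```

View pics/g1.png

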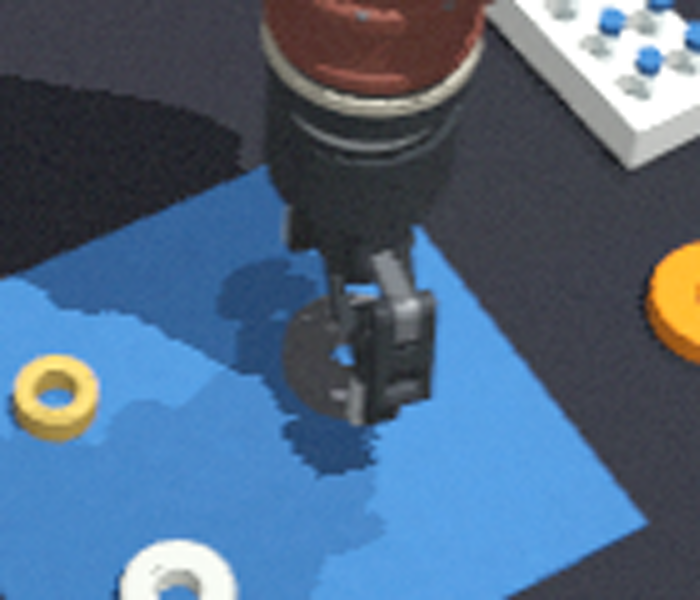

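Emit:
step_arm:
  deltas:
    - [[0,0,0.008,0,100],[0,0,0.008,0,100],[0,0,0,0,60],[0,0,0,0,50],[0,0,0,0,50],[0,0,0,0,50],[0,0,0,0,50]]
  grip_force: 20

```text
time_s: 4.75
tcp_pos: [0.6126, -0.1748, 0.0746]
tool_rot: [-0.0, 3.141, -0.001]
contact_force: [-1.1, 1.4, 4.4]
width: 0.666
gripper_force: 22.0
```

Emit:
step_arm:
  deltas:
    - [[0,0,0,0,85],[0,0,0,0,85],[0,0,0,8.18,85],[0,0,0,8.18,85],[0,0,0,8.18,85],[0,0,0,8.18,85],[0,0,0,8.18,85],[0,0,0,8.18,85],[0,0,0,8.18,85],[0,0,0,8.18,85],[0,0,0,8.18,85],[0,0,0,8.18,85],[0,0,0,8.2,85],[0,0,0,0,85],[0,0,0,0,50],[0,0,0,0,50],[0,0,0,0,50],[0,0,0,0,50],[0,0,0,0,50]]
  grip_force: 40

```text
time_s: 6.65
tcp_pos: [0.6124, -0.1746, 0.0744]
tool_rot: [2.219, 2.224, 0.0]
contact_force: [-1.8, 1.2, 5.6]
width: 0.663
gripper_force: 42.9
```

Emit:
step_arm:
  deltas:
    - [[0,0,-0.0206,0,40],[0,0,-0.03,0,40],[0,0,-0.04,0,40],[0.02,-0.0048,0,0,40],[0.04,0,0,0,40],[0.045,0,0,0,40],[0.045,0,0,0,40],[0.045,0,0,0,40],[0.045,0,0,0,40],[0.04,0,0,0,40],[0.025,0,0,0,40],[0.01,0,0,0,40],[0,0,0,0,40],[0,0,0,0,40],[0,0,0,0,40]]

```text
time_s: 8.15
tcp_pos: [0.6076, 0.139, 0.1644]
tool_rot: [2.223, 2.22, -0.0]
contact_force: [0.7, -0.4, -1.5]
width: 0.666
gripper_force: 43.1
```

```bash
python3 - <<'E'
from h import *
c=camera("top");s=camera("side");st=get_state();print(st["tcp_pos"].round(4),st["contact_force"].round(1),st["width"])
a=cv2.resize(s["color"][125:225,270:370],None,fx=4,fy=4,interpolation=cv2.INTER_CUBIC);b=cv2.resize(c["color"][180:280,230:330],None,fx=4,fy=4,interpolation=cv2.INTER_CUBIC)
cv2.imwrite("pics/g2.png",np.hstack([a,b])[:,:,::-1])
E
```

```text
[0.6076 0.1392 0.1645] [ 0.5 -0.2 -1.2] 0.661483766240704
```

View pics/g2.png

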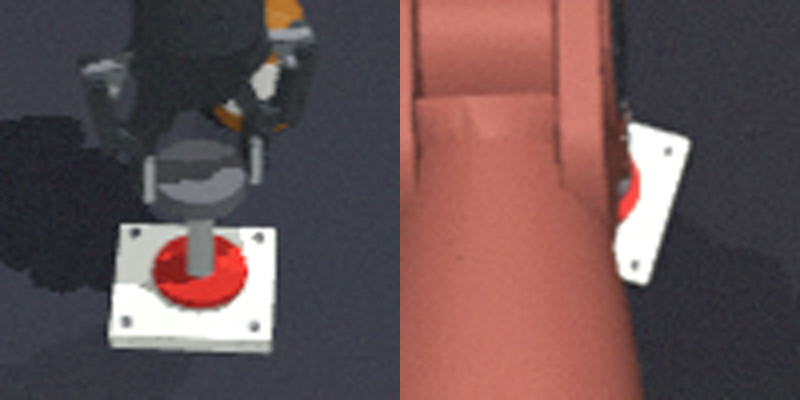

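Emit:
step_arm:
  deltas:
    - [[0.0023,-0.0006,0.005,0,40],[0,0,0.005,0,40],[0,0,0.002,0,40],[0,0,0.001,0,40],[0,0,0.001,0,40],[0,0,0.001,0,40],[0,0,0.001,0,40],[0,0,0.001,0,40]]

```text
time_s: 9.05
tcp_pos: [0.6072, 0.1428, 0.1482]
tool_rot: [2.221, 2.221, 0.001]
contact_force: [-0.7, 0.2, 6.9]
width: 0.658
gripper_force: 43.6
```

Emit:
step_arm:
  deltas:
    - [[-0.001,0,0,0,40],[-0.001,0,0,0,40],[0,0,0.0005,0,40],[0,0,0,0,40]]

```text
time_s: 9.45
tcp_pos: [0.6073, 0.1413, 0.1479]
tool_rot: [2.221, 2.222, 0.003]
contact_force: [-0.9, 4.1, 5.8]
width: 0.665
gripper_force: 43.7
```

Emit:
step_arm:
  deltas:
    - [[0,0,0.0005,0,40],[0,0,0.0005,0,40],[0,0,0,0,40]]

```text
time_s: 9.75
tcp_pos: [0.6075, 0.1413, 0.1474]
tool_rot: [2.22, 2.222, 0.004]
contact_force: [-2.0, 4.4, 8.6]
width: 0.664
gripper_force: 43.9
```

```bash
python3 - <<'E'
from h import *
st=get_state();print(st["tcp_pos"].round(4),st["contact_force"].round(1),st["torque"].round(2),st["time_s"])
s=camera("side");cv2.imwrite("pics/g3.png",cv2.resize(s["color"][145:215,285:355],None,fx=8,fy=8,interpolation=cv2.INTER_CUBIC)[:,:,::-1])
E
```

```text
[0.6075 0.1413 0.1474] [-2.   4.4  8.6] [0.72 0.23 0.01] 9.75
```

Emit:
step_arm:
  deltas:
    - [[0.0007,-0.0005,0,0,40],[0,-0.0005,0,0,40],[0,0,0,0,40]]

```text
time_s: 10.1
tcp_pos: [0.6068, 0.1418, 0.1476]
tool_rot: [2.22, 2.221, 0.004]
contact_force: [0.2, 1.8, 8.1]
width: 0.669
gripper_force: 43.9
```

```bash
python3 - <<'E'
from h import *
st=get_state();print(st["tcp_pos"].round(4),st["contact_force"].round(1),st["torque"].round(2),st["time_s"])
E
```

```text
[0.6068 0.1418 0.1476] [0.2 1.8 8.1] [ 0.52 -0.19 -0.02] 10.1
```

View pics/g3.png

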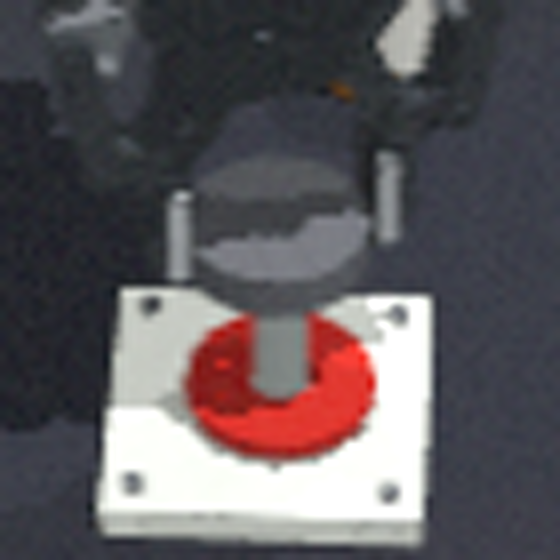

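Emit:
step_arm:
  deltas:
    - [[0,0,-0.004,0,40],[0,0,0,0,40],[0,0,0,0,40]]

```text
time_s: 10.4
tcp_pos: [0.6055, 0.1413, 0.1495]
tool_rot: [-2.221, -2.221, 0.001]
contact_force: [0.5, -0.3, -1.1]
width: 0.666
gripper_force: 43.1
```

```bash
cat > st.py <<'E'
from h import *
st=get_state();print(st["tcp_pos"].round(4),st["contact_force"].round(1),st["torque"].round(2),round(st["width"],3),round(st["time_s"],2))
E
cat > look.py <<'E'
from h import *
import sys
s=camera("side")
I=s["color"][145:215,285:355]
cv2.imwrite(sys.argv[1],cv2.resize(np.clip(I.astype(float)**.6*9,0,255).astype(np.uint8),None,fx=8,fy=8,interpolation=cv2.INTER_CUBIC)[:,:,::-1])
E
python3 st.py; python3 look.py pics/g4.png
```

```text
[0.6055 0.1413 0.1495] [ 0.5 -0.3 -1.1] [-0.05  0.06 -0.01] 0.666 10.4
```

View pics/g4.png

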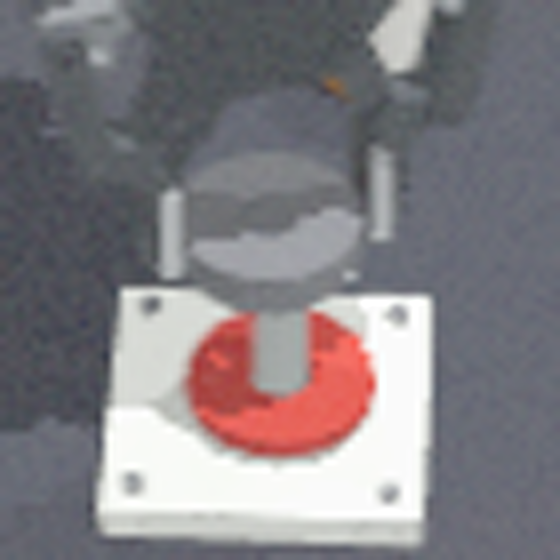

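```bash
cat > edge.py <<'E'
from h import *
import sys
s=camera("side");st=get_state();tp=st["tcp_pos"];I=s["color"].astype(float)
B=cv2.imread("pics/side1.png")[:,:,::-1].astype(float)
r,off=float(sys.argv[1]),float(sys.argv[2]);zb=tp[2]-off
print(tp.round(4))
def poly(x,y):return proj(s,cyl(x,y,r,zb,zb+.016)).astype(np.float32)
def cover(x,y):
    h=cv2.convexHull(poly(x,y));m=np.zeros((480*8,640*8),np.uint8)
    cv2.fillPoly(m,[np.round((h+.5)*8-.5).astype(np.int32)],1);return cv2.resize(m.astype(np.float32),(640,480),interpolation=cv2.INTER_AREA)
# observed lower boundary: per column, fraction of ring over bg, integrate
h=cv2.convexHull(poly(tp[0],tp[1])).reshape(-1,2);u0,u1=h[:,0].min(),h[:,0].max();vb=h[:,1].max()
C0=cover(tp[0],tp[1]);obs=[];pre=[]
for u in range(int(u0)+4,int(u1)-3):
    col=C0[:,u];e=np.where(col>.5)[0].max()
    ring=I[e-2,u]; 
    vs=np.arange(e-1,e+4);bg=B[vs,u]; d=bg-ring
    if (np.abs(d).max(1).min()<60):continue
    f=((bg-I[vs,u])*d).sum(1)/(d*d).sum(1);obs.append(f.clip(0,1.1).sum());pre.append(col[vs].sum())
o=np.array(obs)-np.array(pre);print("dv lower edge obs-pred px",o.round(2),np.median(o).round(2))
p0=proj(s,[tp[0],tp[1],zb])[0];py=(proj(s,[tp[0],tp[1]+.01,zb])[0]-p0)/10;px=(proj(s,[tp[0]+.01,tp[1],zb])[0]-p0)/10
print("px per mm x",px.round(3),"y",py.round(3))
E
python3 edge.py .029 .0714
python3 - <<'E'
from h import *
s=camera("side");B=cv2.imread("pics/side1.png")[:,:,::-1].astype(float)
# spindle top face: bright area model fit via weighted centroid
W=B[170:184,312:328].mean(2);print(W[2:,2:14].round(0))
for p in((.6074,.1398),(.607,.1411)):
    print(hullc(proj(s,cyl(*p,.0083,.0779,.078))),proj(s,cyl(*p,.0083,.0779,.078)).min(0),proj(s,cyl(*p,.0083,.0779,.078)).max(0))
E
```

```text
[0.6055 0.1413 0.1494]
dv lower edge obs-pred px [0.87 0.85 1.16 1.08 1.05 1.03 0.73 0.8  0.98 0.99 1.09 0.66 0.73] 0.98
px per mm x [ 0.395 -0.071] y [-0.103 -0.27 ]
[[ 66.  63.  67.  62.  66.  63.  66.  66.  64.  65.  66.  70.]
 [ 66.  60.  70.  65.  72.  73.  76.  73.  66.  64.  65.  66.]
 [ 68.  72.  65.  74. 160. 179. 206. 177. 100.  68.  67.  65.]
 [ 64.  68.  93. 221. 243. 244. 245. 246. 213. 133.  67.  66.]
 [ 64.  66. 140. 227. 244. 242. 244. 244. 245. 188.  70.  65.]
 [ 67.  64.  99. 214. 242. 245. 243. 242. 230. 170.  76.  71.]
 [ 66.  64.  87. 137. 195. 228. 230. 215. 183. 126.  75.  62.]
 [ 67.  66.  88. 117. 135. 141. 135. 154. 162. 126.  76.  63.]
 [ 77.  73.  92. 119. 133. 146. 156. 161. 163. 117.  67.  63.]
 [220. 197. 180. 146. 131. 146. 155. 162. 162. 137. 114. 110.]
 [255. 255. 248. 179. 133. 147. 155. 161. 161. 254. 255. 255.]
 [255. 255. 235. 151. 134. 147. 157. 161. 163. 232. 255. 255.]]
[319.67500747 176.28005301] [316.27783325 173.93382392] [323.06623788 178.62339946]
[319.38134074 175.95566343] [315.98612807 173.61213584] [322.77051748 178.29630918]
```

Emit:
step_arm:
  deltas:
    - [[0.002,0.0025,-0.001,0,40],[0,0,0.001,0,40],[0,0,0.001,0,40],[0,0,0.001,0,40],[0,0,0,0,40]]

```text
time_s: 11.05
tcp_pos: [0.6086, 0.1435, 0.1485]
tool_rot: [2.221, 2.221, 0.001]
contact_force: [-1.3, 0.3, 4.0]
width: 0.663
gripper_force: 43.4
```

```bash
python3 st.py
```

```text
[0.6086 0.1435 0.1485] [-1.3  0.3  4. ] [0.01 0.05 0.01] 0.663 11.05
```

Emit:
step_arm:
  deltas:
    - [[0.0005,0,0.001,0,40],[0.0008,0,0,0,40],[0.0008,-0.0004,0,0,40],[0,-0.0008,0,0,40],[0,-0.0008,0,0,40],[0,-0.0008,0,0,40],[0,0,0,0,40]]

```text
time_s: 11.75
tcp_pos: [0.6067, 0.1451, 0.1483]
tool_rot: [2.22, 2.219, 0.003]
contact_force: [2.7, -2.0, 5.6]
width: 0.664
gripper_force: 43.6
```

```bash
python3 st.py
```

```text
[0.6067 0.1451 0.1483] [ 2.7 -2.   5.6] [-0.51 -0.63 -0.04] 0.664 11.75
```

Emit:
step_arm:
  deltas:
    - [[0,-0.0008,0.0003,0,40],[0,-0.0008,0,0,40],[-0.0008,0,0,0,40],[-0.0008,0,0,0,40],[-0.0008,0,0,0,40],[-0.0008,0,0,0,40],[-0.0008,0,0,0,40],[0,0,0,0,40]]

```text
time_s: 12.55
tcp_pos: [0.6052, 0.1422, 0.1483]
tool_rot: [2.22, 2.221, 0.006]
contact_force: [2.3, 4.8, 8.0]
width: 0.664
gripper_force: 43.8
```

```bash
python3 st.py; python3 look.py pics/g5.png
```

```text
[0.6052 0.1422 0.1483] [2.3 4.8 8. ] [ 0.9  -0.56  0.03] 0.664 12.55
```

View pics/g5.png

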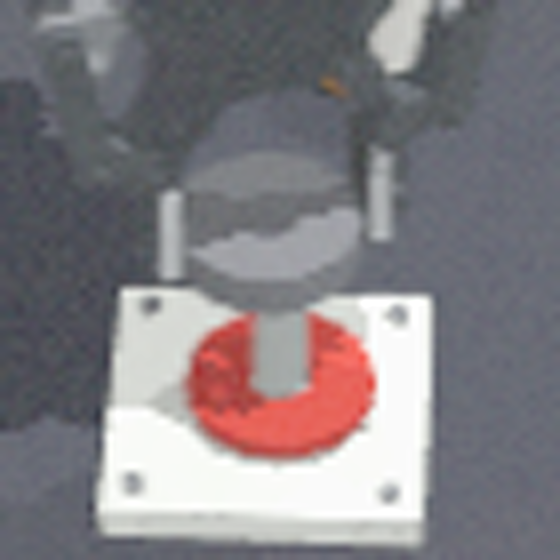

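Emit:
step_arm:
  deltas:
    - [[0,0.0008,0,0,40],[0,0.0008,0,0,40],[0,0.0008,0,0,40],[-0.0004,0.0006,0,0,40],[-0.0004,0,0,0,40],[0,0,0,0,40]]

```text
time_s: 13.2
tcp_pos: [0.6071, 0.1418, 0.1478]
tool_rot: [-2.22, -2.222, -0.004]
contact_force: [-3.0, 6.1, 9.3]
width: 0.661
gripper_force: 43.9
```

```bash
python3 st.py
```

```text
[0.6071 0.1418 0.1478] [-3.   6.1  9.3] [ 1.17  0.5  -0.04] 0.661 13.2
```

Emit:
step_arm:
  deltas:
    - [[0,0,-0.004,0,40],[0,0,0,0,40],[0,0,0,0,40]]

```text
time_s: 13.5
tcp_pos: [0.6067, 0.1405, 0.1503]
tool_rot: [-2.221, -2.221, 0.001]
contact_force: [0.7, -0.3, -0.9]
width: 0.662
gripper_force: 43.0
```

```bash
python3 st.py; python3 edge.py .029 .0714; python3 look.py pics/g6.png
```

```text
[0.6067 0.1405 0.1503] [ 0.7 -0.3 -0.9] [ 0.02 -0.   -0.03] 0.662 13.5
[0.6067 0.1406 0.1502]
dv lower edge obs-pred px [0.97 0.83 0.99 1.05 0.93 0.36 0.56 0.94 0.81 0.7  1.16 0.74 0.7 ] 0.83
px per mm x [ 0.395 -0.071] y [-0.104 -0.27 ]
```

View pics/g6.png

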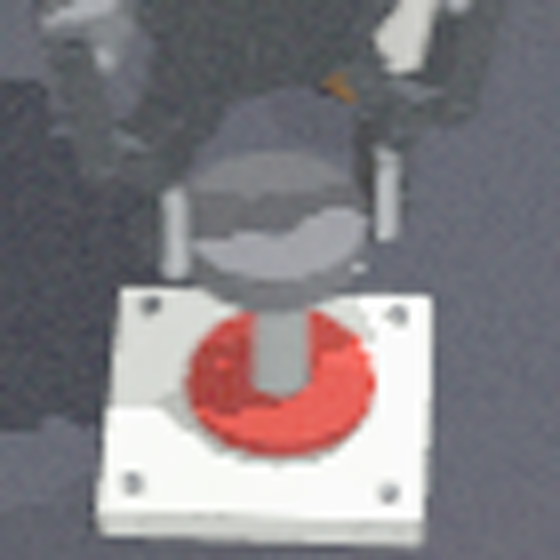

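Emit:
step_arm:
  deltas:
    - [[-0.0005,0.0013,0,0,40],[0,0,0.001,0,40],[0,0,0.001,0,40],[0,0,0.001,0,40],[0,0,0,0,40]]

```text
time_s: 14.1
tcp_pos: [0.6081, 0.1402, 0.1474]
tool_rot: [-2.221, -2.221, 0.0]
contact_force: [0.1, -0.8, -1.5]
width: 0.666
gripper_force: 43.1
```

```bash
python3 st.py
```

```text
[0.6081 0.1402 0.1474] [ 0.1 -0.8 -1.5] [ 0.01 -0.04  0.04] 0.666 14.1
```

Emit:
step_arm:
  deltas:
    - [[0,0,0.003,0,40],[0,0,0.005,0,40],[0,0,0.005,0,40],[0,0,0.005,0,40],[0,0,0.005,0,40],[0,0,0.005,0,40],[0,0,0.005,0,40],[0,0,0.005,0,40],[0,0,0.003,0,40],[0,0,0,0,40]]

```text
time_s: 15.1
tcp_pos: [0.6079, 0.1402, 0.1061]
tool_rot: [-2.221, -2.221, 0.001]
contact_force: [0.3, -0.2, -1.4]
width: 0.663
gripper_force: 43.1
```

```bash
python3 st.py
```

```text
[0.6079 0.1402 0.1061] [ 0.3 -0.2 -1.4] [0.04 0.04 0.01] 0.663 15.1
```

Emit:
step_arm:
  deltas:
    - [[0,0,0.002,0,40],[0,0,0,0,85],[0,0,0,0,85],[0,0,0,0,85],[0,0,-0.01,0,85],[0,0,-0.03,0,85],[0,0,-0.03,0,85],[0,0,-0.025,0,85],[-0.02,-0.005,0,0,85],[-0.041,-0.01,0,0,85],[-0.045,-0.011,0,0,85],[-0.045,-0.011,0,0,85],[-0.045,-0.0108,0,0,85],[-0.045,-0.011,0,0,85],[-0.045,-0.011,0,0,85],[-0.045,-0.011,0,0,85],[-0.0401,-0.008,0,0,85],[-0.027,-0.006,0,0,85],[-0.012,-0.003,0,0,85],[0,0,0,0,85]]

```text
time_s: 17.1
tcp_pos: [0.5102, -0.2711, 0.2003]
tool_rot: [2.223, 2.219, 0.0]
contact_force: [0.5, 0.6, 0.1]
width: 0.854
gripper_force: 0.0
```

```bash
python3 - <<'E'
from h import *
exec(open("st.py").read())
s=camera("side");c=camera("top")
for k,uv,n in((c,(437,259),"top"),(s,(325,344),"side")):
    print(n,[(round(r["p"],2),list(map(int,r["extent"]))) for r in masks_of(n,"large_center")[:4]])
I=s["color"][150:215,285:355]
cv2.imwrite("pics/g7.png",cv2.resize(np.hstack([I,c["color"][195:260,245:315]]),None,fx=5.5,fy=5.5,interpolation=cv2.INTER_CUBIC)[:,:,::-1])
E
```

```text
[ 0.5102 -0.2711  0.2003] [0.5 0.6 0.1] [-0.   -0.06  0.04] 0.854 17.1
top [(0.87, [266, 216, 24, 23]), (0.63, [473, 185, 17, 15]), (0.24, [428, 253, 4, 8])]
side [(0.95, [409, 371, 26, 31]), (0.58, [418, 273, 26, 24])]
```

Emit:
step_arm:
  deltas:
    - [[0.0012,0,0.03,0,85],[0,0,0.04,0,85],[0,0,0.03,0,75],[0,0,0.015,0,75],[0,0,0.0078,0,75],[0,0,0,0,75],[0,0,0,0,40],[0,0,0,0,35],[0,0,0,0,35],[0,0,0,0,35],[0,0,0,0,35]]
  grip_force: 20

```text
time_s: 18.4
tcp_pos: [0.5114, -0.2693, 0.0789]
tool_rot: [2.219, 2.22, 0.001]
contact_force: [-0.8, 2.6, 7.3]
width: 0.522
gripper_force: 20.4
```

Emit:
step_arm:
  deltas:
    - [[0,0,0,0,72],[0,0,0,0,72],[0,0,0,-8.18,72],[0,0,0,-8.18,72],[0,0,0,-8.18,72],[0,0,0,-8.18,72],[0,0,0,-8.18,72],[0,0,0,-8.18,72],[0,0,0,-8.18,72],[0,0,0,-8.18,72],[0,0,0,-8.18,72],[0,0,0,-8.18,72],[0,0,0,-8.2,72],[0,0,0,0,72],[0,0,0,0,40],[0,0,0,0,35],[0,0,0,0,35],[0,0,0,0,35],[0,0,0,0,35]]
  grip_force: 40

```text
time_s: 20.3
tcp_pos: [0.5106, -0.269, 0.0775]
tool_rot: [0.004, 3.141, -0.001]
contact_force: [-1.9, 0.7, 5.2]
width: 0.515
gripper_force: 40.6
```

```bash
python3 st.py
```

```text
[ 0.5106 -0.269   0.0775] [-1.9  0.7  5.2] [-0.05  0.38 -0.04] 0.515 20.3
```

Emit:
step_arm:
  deltas:
    - [[0,0,-0.0125,0,30],[0,0,-0.04,0,30],[0,0,-0.04,0,30],[-0.005,0.02,0,0,30],[-0.01,0.04,0,0,30],[-0.011,0.046,0,0,30],[-0.011,0.046,0,0,30],[-0.011,0.046,0,0,30],[-0.011,0.046,0,0,30],[-0.011,0.046,0,0,30],[-0.011,0.046,0,0,30],[-0.0094,0.04,0,0,30],[-0.005,0.022,0,0,30],[-0.002,0.0112,0,0,30],[0,0,0,0,30],[0,0,0,0,30]]

```text
time_s: 21.9
tcp_pos: [0.6077, 0.1396, 0.1695]
tool_rot: [-0.001, -3.141, 0.0]
contact_force: [0.4, 0.2, -1.4]
width: 0.519
gripper_force: 41.3
```

```bash
python3 st.py
```

```text
[0.6077 0.1396 0.1695] [ 0.4  0.2 -1.4] [-0.06 -0.01  0.04] 0.519 21.9
```

Emit:
step_arm:
  deltas:
    - [[-0.0003,0.0004,0.006,0,30],[0,0,0.006,0,30],[0,0,0.003,0,30],[0,0,0.001,0,30],[0,0,0.001,0,30],[0,0,0.001,0,30],[0,0,0.001,0,30],[0,0,0,0,30]]

```text
time_s: 22.7
tcp_pos: [0.6081, 0.141, 0.1504]
tool_rot: [0.0, -3.142, -0.0]
contact_force: [0.0, -0.4, -1.5]
width: 0.521
gripper_force: 41.3
```

```bash
python3 st.py
```

```text
[0.6081 0.141  0.1504] [ 0.  -0.4 -1.5] [0.03 0.04 0.01] 0.521 22.7
```

Emit:
step_arm:
  deltas:
    - [[0,-0.0005,0.001,0,30],[0,0,0.001,0,30],[0,0,0.001,0,30],[0,0,0,0,30]]

```text
time_s: 23.1
tcp_pos: [0.608, 0.1404, 0.1472]
tool_rot: [0.0, -3.141, -0.0]
contact_force: [0.4, 0.1, 0.2]
width: 0.514
gripper_force: 41.3
```

```bash
python3 st.py
```

```text
[0.608  0.1404 0.1472] [0.4 0.1 0.2] [-0.01 -0.02  0.01] 0.514 23.1
```

Emit:
step_arm:
  deltas:
    - [[0,0,0.001,0,30],[0,0,0.001,0,30],[0,0,0,0,30]]

```text
time_s: 23.4
tcp_pos: [0.608, 0.1404, 0.1452]
tool_rot: [0.0, -3.141, -0.0]
contact_force: [0.2, 0.3, -1.5]
width: 0.518
gripper_force: 41.3
```

```bash
python3 st.py
```

```text
[0.608  0.1404 0.1452] [ 0.2  0.3 -1.5] [-0.01 -0.02 -0.05] 0.518 23.4
```

Emit:
step_arm:
  deltas:
    - [[0,0,0.004,0,30],[0,0,0.005,0,30],[0,0,0.005,0,30],[0,0,0.005,0,30],[0,0,0.003,0,30],[0,0,0.002,0,30],[0,0,0,0,30]]

```text
time_s: 24.1
tcp_pos: [0.608, 0.1404, 0.1211]
tool_rot: [0.0, -3.141, -0.0]
contact_force: [0.4, 0.1, -1.1]
width: 0.521
gripper_force: 41.3
```

```bash
python3 st.py
```

```text
[0.608  0.1404 0.1211] [ 0.4  0.1 -1.1] [ 0.01  0.01 -0.04] 0.521 24.1
```

Emit:
step_arm:
  deltas:
    - [[0,0,0.001,0,30],[0,0,0,0,75],[0,0,0,0,75],[0,0,0,0,75],[0,0,-0.01,0,75],[0,0,-0.03,0,75],[0,0,-0.035,0,75],[0.0076,-0.0188,0,0,75],[0.0152,-0.0376,0,0,75],[0.0152,-0.0376,0,0,75],[0.0152,-0.0376,0,0,75],[0.0152,-0.0376,0,0,75],[0.0152,-0.0376,0,0,75],[0.0152,-0.0376,0,0,75],[0.0136,-0.0338,0,0,75],[0.0076,-0.0188,0,0,75],[0.003,-0.0076,0,0,75],[0,0,0,0,75],[0,0,0,0,75]]

```text
time_s: 26.0
tcp_pos: [0.4855, -0.1635, 0.1957]
tool_rot: [-0.001, 3.141, 0.0]
contact_force: [-0.9, 0.4, 0.8]
width: 0.751
gripper_force: 0.0
```

```bash
python3 - <<'E'
from h import *
exec(open("st.py").read())
c=camera("top");s=camera("side")
for n in("top","side"):print(n,[(round(r["p"],2),list(map(int,r["extent"]))) for r in masks_of(n,"medium_center")[:4]])
I=s["color"][150:215,285:355]
cv2.imwrite("pics/g8.png",cv2.resize(np.hstack([I,c["color"][195:260,245:315]]),None,fx=5.5,fy=5.5,interpolation=cv2.INTER_CUBIC)[:,:,::-1])
E
```

```text
[ 0.4855 -0.1635  0.1957] [-0.9  0.4  0.8] [-0.   -0.01  0.01] 0.751 26.0
top [(0.6, [268, 217, 17, 16])]
side [(0.39, [321, 179, 5, 11])]
```

Emit:
step_arm:
  deltas:
    - [[0,0,0.03,0,75],[0,0,0.04,0,75],[0,0,0.025,0,65],[0,0,0.015,0,65],[0,0,0.0072,0,65],[0,0,0,0,65],[0,0,0,0,30],[0,0,0,0,25],[0,0,0,0,25],[0,0,0,0,25],[0,0,0,0,25]]
  grip_force: 20

```text
time_s: 27.3
tcp_pos: [0.486, -0.1648, 0.0799]
tool_rot: [-0.0, 3.139, -0.002]
contact_force: [-2.0, 0.7, 6.5]
width: 0.417
gripper_force: 19.9
```

Emit:
step_arm:
  deltas:
    - [[0,0,0,0,62],[0,0,0,0,62],[0,0,0,8.18,62],[0,0,0,8.18,62],[0,0,0,8.18,62],[0,0,0,8.18,62],[0,0,0,8.18,62],[0,0,0,8.18,62],[0,0,0,8.18,62],[0,0,0,8.18,62],[0,0,0,8.18,62],[0,0,0,8.18,62],[0,0,0,8.2,62],[0,0,0,0,62],[0,0,0,0,30],[0,0,0,0,25],[0,0,0,0,25],[0,0,0,0,25],[0,0,0,0,25]]
  grip_force: 40

```text
time_s: 29.2
tcp_pos: [0.4853, -0.1642, 0.0786]
tool_rot: [2.219, 2.224, 0.0]
contact_force: [-1.4, 0.2, 6.5]
width: 0.404
gripper_force: 39.7
```

```bash
python3 st.py
```

```text
[ 0.4853 -0.1642  0.0786] [-1.4  0.2  6.5] [ 0.18  0.38 -0.01] 0.404 29.2
```

Emit:
step_arm:
  deltas:
    - [[0,0,-0.0125,0,20],[0,0,-0.04,0,20],[0,0,-0.04,0,20],[0.0188,0.0076,0,0,20],[0.0376,0.0152,0,0,20],[0.0376,0.0152,0,0,20],[0.0376,0.0152,0,0,20],[0.0376,0.0152,0,0,20],[0.0376,0.0152,0,0,20],[0.0376,0.0152,0,0,20],[0.0338,0.0136,0,0,20],[0.0188,0.0076,0,0,20],[0.0076,0.003,0,0,20],[0,0,0,0,20],[0,0,0,0,20],[0,0,0,0,20]]

```text
time_s: 30.8
tcp_pos: [0.6079, 0.1393, 0.1709]
tool_rot: [2.223, 2.22, -0.0]
contact_force: [-1.4, 0.5, -1.4]
width: 0.401
gripper_force: 40.2
```

```bash
python3 st.py
```

```text
[0.6079 0.1393 0.1709] [-1.4  0.5 -1.4] [ 0.04 -0.02 -0.02] 0.401 30.8
```

Emit:
step_arm:
  deltas:
    - [[0.0007,0,0.006,0,20],[0,0,0.006,0,20],[0,0,0.003,0,20],[0,0,0.001,0,20],[0,0,0.001,0,20],[0,0,0.001,0,20],[0,0,0.001,0,20],[0,0,0,0,20]]

```text
time_s: 31.6
tcp_pos: [0.6081, 0.1412, 0.1516]
tool_rot: [-2.221, -2.222, -0.0]
contact_force: [-0.1, -0.2, -1.0]
width: 0.403
gripper_force: 40.2
```

```bash
python3 st.py
```

```text
[0.6081 0.1412 0.1516] [-0.1 -0.2 -1. ] [-0.   -0.    0.01] 0.403 31.6
```

Emit:
step_arm:
  deltas:
    - [[-0.0008,0,0,0,20],[0,0,0.001,0,20],[0,0,0.001,0,20],[0,0,0.001,0,20],[0,0,0.001,0,20],[0,0,0,0,20]]

```text
time_s: 32.2
tcp_pos: [0.608, 0.1403, 0.1475]
tool_rot: [-2.221, -2.221, 0.0]
contact_force: [0.1, 0.1, -0.7]
width: 0.404
gripper_force: 40.2
```

```bash
python3 st.py
```

```text
[0.608  0.1403 0.1475] [ 0.1  0.1 -0.7] [ 0.01  0.01 -0.04] 0.404 32.2
```

Emit:
step_arm:
  deltas:
    - [[0,0,0.003,0,20],[0,0,0.003,0,20],[0,0,0.002,0,20],[0,0,0.001,0,20],[0,0,0.001,0,20],[0,0,0.001,0,20],[0,0,0.001,0,20],[0,0,0,0,20]]
  grip_force: 60

```text
time_s: 33.0
tcp_pos: [0.6081, 0.1403, 0.1356]
tool_rot: [-2.221, -2.221, 0.0]
contact_force: [-0.0, 0.6, -2.0]
width: 0.396
gripper_force: 59.7
```

```bash
python3 st.py
```

```text
[0.6081 0.1403 0.1356] [-0.   0.6 -2. ] [0.   0.02 0.05] 0.396 33.0
```

Emit:
step_arm:
  deltas:
    - [[0,0,0.001,0,20],[0,0,0.001,0,20],[0,0,0.001,0,20],[0,0,0,0,20]]

```text
time_s: 33.4
tcp_pos: [0.6083, 0.1404, 0.1331]
tool_rot: [2.221, 2.221, 0.001]
contact_force: [-1.4, 0.5, 2.7]
width: 0.392
gripper_force: 60.0
```

Emit:
step_arm:
  deltas:
    - [[0,0,0.001,0,20],[0,0,0.001,0,20],[0,0,0,0,20]]

```text
time_s: 33.7
tcp_pos: [0.6083, 0.1404, 0.1314]
tool_rot: [2.221, 2.221, 0.001]
contact_force: [-2.3, 0.2, 5.2]
width: 0.396
gripper_force: 60.4
```

Emit:
step_arm:
  deltas:
    - [[0,0,0.001,0,20],[0,0,0.001,0,20],[0,0,0,0,20]]

```text
time_s: 34.0
tcp_pos: [0.6083, 0.1404, 0.1294]
tool_rot: [2.221, 2.221, 0.001]
contact_force: [-2.6, -0.2, 6.0]
width: 0.392
gripper_force: 60.4
```

Emit:
step_arm:
  deltas:
    - [[0,0,0.001,0,20],[0,0,0.001,0,20],[0,0,0,0,20]]

```text
time_s: 34.3
tcp_pos: [0.6085, 0.1404, 0.1281]
tool_rot: [2.221, 2.221, 0.001]
contact_force: [-4.8, -0.8, 10.9]
width: 0.394
gripper_force: 60.9
```

Emit:
step_arm:
  deltas:
    - [[0,0,0.001,0,20],[0,0,0.001,0,20],[0,0,0,0,20]]

```text
time_s: 34.6
tcp_pos: [0.6087, 0.1404, 0.1272]
tool_rot: [2.22, 2.221, 0.002]
contact_force: [-7.5, -0.5, 18.8]
width: 0.397
gripper_force: 61.6
```

```bash
python3 st.py
```

```text
[0.6087 0.1404 0.1272] [-7.5 -0.5 18.8] [-0.09  1.78  0.01] 0.397 34.6
```

Emit:
step_arm:
  deltas:
    - [[0,0,-0.002,0,20],[0,0,-0.002,0,20],[0,0,0,0,62],[0,0,0,0,62],[0,0,0,0,62],[0,0,-0.01,0,62],[0,0,-0.02,0,62],[0,0,-0.01,0,62],[0,0,0,0,27],[0,0,0,0,27],[0,0,0,0,27],[0,0,0,0,27]]
  grip_force: 20

```text
time_s: 35.8
tcp_pos: [0.6077, 0.1403, 0.1678]
tool_rot: [-2.221, -2.221, 0.001]
contact_force: [0.0, -0.2, 0.5]
width: 0.271
gripper_force: 0.0
```

```bash
python3 - <<'E'
from h import *
exec(open("st.py").read())
s=camera("side");I=s["color"]
cv2.imwrite("pics/g9.png",cv2.resize(I[140:215,280:355],None,fx=8,fy=8,interpolation=cv2.INTER_CUBIC)[:,:,::-1])
for n,x in(("small top",.070),("sp",.078)):print(n,proj(s,[.6076,.139,x])[0].round(1))
for r,z0,z1 in((.018,.054,.07),(.023,.038,.054),(.029,.022,.038)):
  h=proj(s,cyl(.6077,.1395,r,z0,z1));print(((h.min(0)-[280,140])*8).round(),((h.max(0)-[280,140])*8).round())
E
```

```text
[0.6077 0.1403 0.1678] [ 0.  -0.2  0.5] [0.02 0.03 0.02] 0.271 35.8
small top [319.8 178.9]
sp [319.8 176.5]
[260. 270.] [377. 388.]
[244. 297.] [393. 437.]
[226. 321.] [411. 487.]
```

View pics/g9.png

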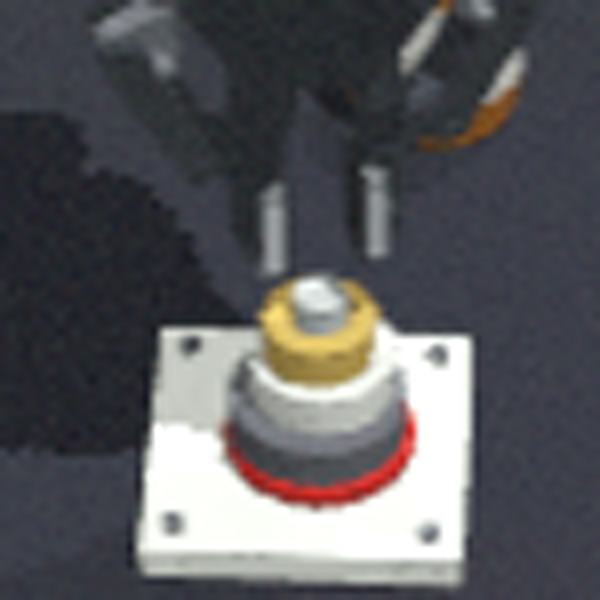

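Emit:
step_arm:
  deltas:
    - [[0,0,0.01,0,27],[0,0,0.008,0,27],[0,0,0.003,0,27],[0,0,0.001,0,27],[0,0,0.001,0,27],[0,0,0,0,27]]

```text
time_s: 36.45
tcp_pos: [0.6082, 0.1403, 0.1458]
tool_rot: [2.221, 2.221, 0.0]
contact_force: [-0.1, 0.2, -0.3]
width: 0.273
gripper_force: 0.0
```

Emit:
step_arm:
  deltas:
    - [[0,0,0.001,0,27],[0,0,0.001,0,27],[0,0,0.001,0,27],[0,0,0,0,27]]

```text
time_s: 36.85
tcp_pos: [0.608, 0.1403, 0.1426]
tool_rot: [-2.221, -2.221, 0.0]
contact_force: [-0.3, 0.8, -0.3]
width: 0.272
gripper_force: 0.0
```

Emit:
step_arm:
  deltas:
    - [[0,0,0.001,0,27],[0,0,0.001,0,27],[0,0,0.001,0,27],[0,0,0,0,27]]

```text
time_s: 37.25
tcp_pos: [0.6085, 0.1404, 0.1411]
tool_rot: [2.221, 2.221, 0.002]
contact_force: [-3.9, -0.0, 9.8]
width: 0.273
gripper_force: 5.1
```

Emit:
step_arm:
  deltas:
    - [[0,0,0.001,0,27],[0,0,0.001,0,27],[0,0,0,0,27]]

```text
time_s: 37.55
tcp_pos: [0.6088, 0.1404, 0.1403]
tool_rot: [2.22, 2.22, 0.003]
contact_force: [-6.4, -1.3, 17.9]
width: 0.269
gripper_force: 8.8
```

Emit:
step_arm:
  deltas:
    - [[0,0,0.001,0,27],[0,0,0,0,27],[0,0,-0.003,0,27],[0,0,-0.003,0,27],[0,0,-0.01,0,27],[0,0,-0.03,0,27],[0,0,-0.04,0,27],[0,0,-0.03,0,27],[-0.04,0,0,0,27],[-0.04,0,0,0,27],[-0.04,0,0,0,27],[-0.04,0,0,0,27],[0,0,0,0,27],[0,0,0,0,27],[0,0,0,0,27]]

```text
time_s: 39.05
tcp_pos: [0.6081, -0.019, 0.2528]
tool_rot: [-2.221, -2.222, -0.0]
contact_force: [0.1, 0.1, 0.0]
width: 0.268
gripper_force: 0.0
```

```bash
python3 - <<'E'
from h import *
exec(open("st.py").read())
s=camera("side");c=camera("top");I=s["color"][150:225,285:355]
yel=lambda h:(abs(h[...,0]-23)<8)&(h[...,1]>90)&(h[...,2]>80)
P,st=blob(s["color"],(320,184),yel);print("yellow u",P[:,0].min(),P[:,0].max(),"v",P[:,1].min(),P[:,1].max())
for d in(0,.004):
  h=proj(s,cyl(.6077,.1395,.018,.054+d,.07+d));print(d,h.min(0).round(1),h.max(0).round(1))
E
```

```text
[ 0.6081 -0.019   0.2528] [0.1 0.1 0. ] [0.01 0.01 0.01] 0.268 39.05
yellow u 311.5 326.5 v 174.5 187.5
0 [312.5 173.7] [327.1 188.5]
0.004 [312.5 172.5] [327.2 187.4]
```

```bash
python3 -c "
from plant import *
print(job_done())"
```

```text
the job is handed in; nothing more can be done
None
```

The three rings are threaded on the spindle in order (large, medium, small) and pressed down with about 20 N. The camera view and the contact height both agree with the carrier being home. The gripper is clear, and the job was handed in at about 39 s; no verdict came back.

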